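# Turn the slotted spoon the right way up in the utensil caddy

### The arm

A 6-joint arm with a two-finger parallel gripper is mounted at the origin on the work surface. World frame = base frame: x ahead of the robot, y to its left, z up, the work surface at z = 0. Lengths are in mm, angles in rad, forces in N, time in s.
With the tool pointing down it reaches from about 375 to 975 mm from the base axis. Payload 3.8 kg.
Tool frame: the origin (TCP) lies midway between the tips of the shut fingers; the grasp point (between the pads) lies 19 mm behind it (hold_point_z is the z of the grasp point in the tool frame, in mm); z points along the fingers, y is the line along which they close (so a half turn about z gives the same grasp; the last joint's range is limited). The gripper opens to 88 mm and grips with 3 to 60 N. Pads are 18 mm wide; open, the fingers measure 123 mm over their backs; the gripper's body (75 mm by 187 mm) begins 45 mm behind the grasp point.
Start: joints at [-1.206, 0.264, 1.604, -0, 1.274, -0.037], TCP at [263.97, -621.239, 238.706] pointing down, gripper open.
Joint ranges: [-2.63, 2.63], [-0.94, 2.18], [0.31, 2.57], [-1.31, 4.45], [0, 2.66], [-2.55, 2.55]. Speed limits (rad/s): [2.57, 2.57, 3.14, 3.14, 3.14, 3.14].

### API

Orientations are given as a unit quaternion [x, y, z, w].
In Python, from bench import get_state, camera, finish_job, hold_point_z gives the robot as it stands. The module is installed in compiled form; this text tells all that it offers.
- The arm moves only by the shell command python3 -m pendant 'ROWS' [FORCE]. ROWS is JSON, a list of rows, each a list of 7 numbers: the finger opening in mm, from 0 to 88.1, then the shift along the world's x, y, z in mm, then the turn, a rotation vector about the world's x, y, z in degrees. In form: [[gripper, tx, ty, tz, ax, ay, az], ...]. A call has 1 to 8 rows; each row is the pose to reach, as a shift and turn from the pose commanded when the call began; what a row does not reach only later rows make up. A row lasts 1/12 s, in which the tool goes at most 41.7 mm and 7.16 degrees, less where a joint would pass 70% of its speed; a pose out of reach is approached as far as the arm can. A call with a gripper value outside its range is refused whole. The fingers move at their own pace and stop on an object; FORCE is the grip in N (left out, the last holds). Time passes only in rows, so rows that repeat a pose let the fingers close. It gives the time, the measured TCP pose, the force, the opening and the grip force at its end, in the units of the state.
- get_state(): the state, without advancing time (a new reading comes with each control period).
- camera(name): name is "scene" or "top" or "wrist"; returns a dict with "img" (480x640x3 uint8, blue, green, red), "intrinsics" (3x3 intrinsics, pixels), "rvec" (rotation vector, rad) and "tvec" (3), from world to camera coordinates, as OpenCV has them. Camera axes: x right, y down, z forward; pixel columns grow to the right and rows downward; lengths in mm; the calibration is good to about 2 mm. The wrist camera is an equidistant fisheye: a pixel r from the principal point sees the ray r / f radians off the axis. A picture is of the moment at which its call begins. There is no depth.
- finish_job(): hands the job in; it is judged then, once.
The state is a dict: "t": time; "q": joint angles; "dq": joint speeds; "tau": joint torques, N m; "tcp_pos": TCP position; "tcp_rot": TCP orientation; "wrist_force": force on the tool from outside, world axes, zero at the start; "moment": the same for the moment, N m; "opening": opening from 0.0 (shut) to 1.0 (fully open); "grip_force": force on a finger pad.
Only numpy, scipy, OpenCV 4.12 (cv2) and the standard library are available. Lean on these libraries where they do the work, as an engineer would, in place of code of your own. Each camera call takes 0.05 s, during which the arm holds its last target. There are 200 camera calls.

### The job

The steel slotted spoon was put away head down in the utensil caddy beside the hob. Take it right out, turn it end for end (you may lay it on the chopping board to change your grip), and lower it handle first back into its own compartment, keeping hold of it until the handle is inside, so that it stands handle down with its slotted head up. Leave the turner in the other compartment and everything else on the counter where it is.

Things in the scene. Friction and masses are not known exactly. Their poses are not given: they have to be found in the camera images.
- caddy: White stoneware utensil caddy, fixed, open at the top: outside 102 (x) x 148 (y) x 96 mm high; walls, middle divider and floor 6 mm thick. Two compartments side by side along y, each inside 90 (x) x 65 (y) x 90 mm deep; one (either) holds the spoon, the other the turner. Origin: centre of its underside; z up; +x points away from the robot (within about 17 degrees).
- compartment_left (a point): Centre of the inner floor of the caddy's +y compartment, 6 mm above the counter, axes as the caddy.
- compartment_right (a point): Centre of the inner floor of the caddy's -y compartment, 6 mm above the counter, axes as the caddy.
- spoon: Loose steel slotted spoon, 200 mm long, about 0.12 kg, balanced near mid-length. Flat straight underside. Handle 18 mm wide, 12 thick; neck (113 to 147 mm from the handle end) 14 wide, 10 thick; flat round slotted head 57 wide, 7 thick. Starts head down in the caddy. Origin: mid-length on the underside. +x along it to the head, y across its width, z from the underside up through its thickness.
- spoon_handle_end (a point): Middle of the end of the spoon's handle (100 mm from the spoon's origin along -x). At the start the spoon leans about 42 degrees from vertical, its underside on the top edge of the caddy's +x wall, with about 80 mm of handle sticking out up and away (+x of the caddy) past that edge.
- spoon_head_end (a point): Far end of the spoon's slotted head (100 mm from the spoon's origin along +x). At the start it is on the compartment's floor near the caddy's -x wall.
- turner: Wooden turner, loose, 200 mm long, 60 g, standing handle down, solid flat blade (70 mm long, 40 wide, 6 thick) up in the other compartment, leaning as the spoon does. Handle 18 x 12 mm. Origin: mid-length on its underside, +x to the blade. To be left alone.
- board: Pale wooden chopping board lying fixed on the counter on the other side of the table's middle from the caddy, 260 (x) x 180 (y) x 18 mm thick. Origin: centre of its underside, z up, x roughly away from the robot.
- ramekin: White ceramic ramekin, loose, 64 mm wide, 40 mm high, standing on the board, on the board's +y half (centre about 45 mm from its middle line). Origin: centre of its underside. To be left alone.
- salt_jar: Glass salt jar, steel lid, 56 mm wide, 75 mm high, loose, between the caddy and the board. Origin: centre of its underside. To be left alone.
- pepper_mill: Dark wooden pepper mill, 50 mm wide, 155 mm high, loose, in front of the hob. Origin: centre of its underside. To be left alone.
- mug: Blue mug, 80 mm wide, 90 mm high, loose, on the left. Origin: centre of its underside. To be left alone.
- oil_bottle: Green oil bottle, 68 mm wide, 210 mm high, loose, on the right. Origin: centre of its underside. To be left alone.
Mind the look-alikes: they are no part of the job. There is more than one size of the spoon; the job needs the smaller.

How it is judged (in metres and radians):
On the way, in this order (a step that is already met when the one before it is completed fails the run):
1. the spoon is right out of the caddy ((z of spoon_handle_end in the frame of caddy above 0.098 m or horizontal distance between spoon_handle_end and caddy above 0.12 m) and (z of spoon_head_end in the frame of caddy above 0.098 m or horizontal distance between spoon_head_end and caddy above 0.12 m)), for 0.1 s.
2. the gripper lowers the spoon's handle into its own compartment while holding it (x of spoon_handle_end in the frame of caddy between -0.047 and 0.047 m and y of spoon_handle_end in the frame of caddy between -0.07 and 0.07 m and z of spoon_handle_end in the frame of caddy below 0.086 m and ((y of spoon_handle_end in the frame of caddy above 0.003 m and y of turner in the frame of caddy below -0.003 m) or (y of spoon_handle_end in the frame of caddy below -0.003 m and y of turner in the frame of caddy above 0.003 m)) and contact force between the fingers and spoon above 0.5 N), for 0.1 s.
At the end, for the whole second after the job is handed in: The spoon stands at rest, released, handle down in its own compartment (the one without the turner): handle end inside the compartment and less than 40 mm above the caddy's underside, head end more than 110 mm above it. The turner is still in its own compartment (x of spoon_handle_end in the frame of caddy between -0.047 and 0.047 m and y of spoon_handle_end in the frame of caddy between -0.07 and 0.07 m and z of spoon_handle_end in the frame of caddy below 0.04 m and ((y of spoon_handle_end in the frame of caddy above 0.003 m and y of turner in the frame of caddy below -0.003 m) or (y of spoon_handle_end in the frame of caddy below -0.003 m and y of turner in the frame of caddy above 0.003 m)) and z of spoon_head_end in the frame of caddy above 0.11 m and x of turner in the frame of caddy between -0.045 and 0.075 m and linear speed of spoon below 0.02 m/s and angular speed of spoon below 0.15 rad/s); the robot touches nothing.
It fails at once if the turner is dragged or lifted more than 40 mm (distance of turner from where it was at the start of the episode above 0.04 m).
It fails at once if the ramekin, salt jar, pepper mill, mug or oil bottle is pushed more than 40 mm (distance of any of ramekin, salt_jar, pepper_mill, mug, oil_bottle from where it was at the start of the episode above 0.04 m).
It also fails if it takes over 64 s, if anything falls off the work surface, if the arm or the gripper's body presses on something with over 40 N, if the wrist force passes 120 N, or if a joint passes its speed limit or range.

## Working session

There is one attempt and no reset: what is moved stays moved. The work goes in short steps, Python scripts to look and compute and a shell command to move; the robot and the scene stay as the last step left them, time stands still between calls to the robot, and variables do not carry over. Pictures are saved under pics/ and viewed, at most 10 in all, crops included, and the job is handed in when it is done.

```bash
mkdir -p pics; cat > h.py <<'E'
import numpy as np, cv2
from bench import get_state, camera, hold_point_z
def snap(n,f):
    c=camera(n); cv2.imwrite(f,c['img']); np.savez(f[:-4]+'.npz',K=c['intrinsics'],r=c['rvec'],t=c['tvec']); return c
def load(f):
    d=np.load(f); return np.array(d['K'],float),np.array(d['r'],float).reshape(3,1),np.array(d['t'],float).reshape(3)
def proj(f,P):
    K,r,t=load(f); return cv2.projectPoints(np.array(P,float).reshape(-1,3),r,t,K,None)[0].reshape(-1,2)
def ray(f,uv):
    K,r,t=load(f); R=cv2.Rodrigues(r)[0]; d=R.T@np.linalg.inv(K)@[uv[0],uv[1],1]; return -R.T@t,d/np.linalg.norm(d)
def atz(f,uv,z):
    o,d=ray(f,uv); return o+d*(z-o[2])/d[2]
def tri(f1,u1,f2,u2):
    o,d=ray(f1,u1);p,e=ray(f2,u2); s=np.linalg.lstsq(np.c_[d,-e],p-o,rcond=None)[0]
    a,b=o+s[0]*d,p+s[1]*e; return (a+b)/2,np.linalg.norm(a-b)
E
python3 - <<'E'
from h import *
snap('scene','pics/s0.png');snap('top','pics/t0.png')
print(hold_point_z() if callable(hold_point_z) else hold_point_z); s=get_state(); print(s)
for f in('pics/s0.npz','pics/t0.npz'):
    K,r,t=load(f);print(K,-cv2.Rodrigues(r)[0].T@t)
E
```

```text
-18.700000000000003
{'t': 0.1, 'q': array([-1.20589405e+00,  2.64669579e-01,  1.60520953e+00, -1.13639267e-05,
        1.27369669e+00, -3.69272960e-02]), 'dq': array([ 7.35979444e-05, -4.70979019e-04, -4.83454985e-03,  1.50570901e-04,
       -1.13708565e-04,  3.26460308e-04]), 'tau': array([-1.37197403e-04, -5.03619790e+01, -3.58070183e+01,  7.30950502e-02,
        2.33547430e-02, -7.40396058e-05]), 'tcp_pos': array([ 263.74788809, -620.6560077 ,  237.53312366]), 'tcp_rot': array([ 9.79883613e-01,  1.99567336e-01, -1.67236560e-04, -9.77385290e-04]), 'wrist_force': array([ 0.59819829, -0.30330041, -0.14364149]), 'moment': array([-0.04517397, -0.01340083,  0.01497141]), 'grip_force': 0.0, 'opening': 0.9954714392489211}
[[448.49532509   0.         319.19696063]
 [  0.         448.49532509 237.72410454]
 [  0.           0.           1.        ]] [ 856.94894345 -557.93341308 1231.57428909]
[[438.48279413   0.         314.16467131]
 [  0.         438.48279413 242.40320307]
 [  0.           0.           1.        ]] [ 361.31928856   -9.68546372 1226.05412721]
```

View pics/s0.png

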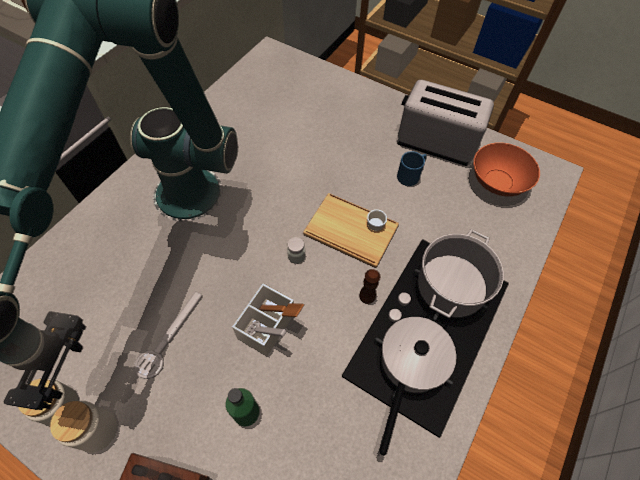

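View pics/t0.png

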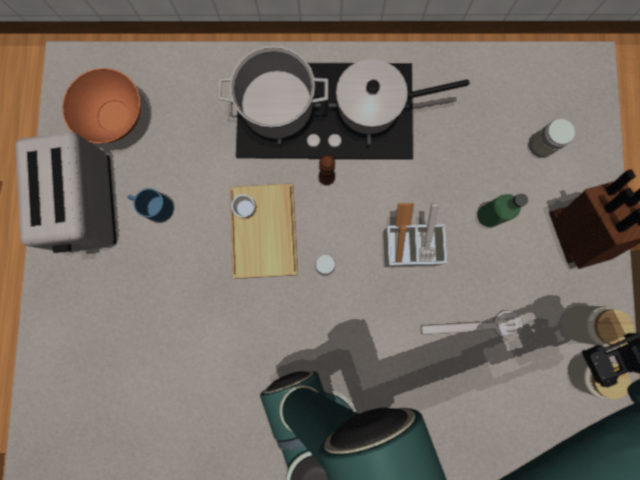

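The top view shows the caddy at about (417,245) with the turner at (403,230) in its left (+y) compartment. The spoon candidates are the small steel one in the caddy's right compartment, top (430,230), and the larger one flat on the counter, top (475,325). I choose the one in the caddy and will check it in a close crop.

```bash
python3 - <<'E'
import cv2,numpy as np
a=cv2.imread('pics/s0.png')[275:365,220:320];b=cv2.imread('pics/t0.png')[190:280,370:470]
a=cv2.resize(a,None,fx=4,fy=4,interpolation=cv2.INTER_CUBIC);b=cv2.resize(b,None,fx=4,fy=4,interpolation=cv2.INTER_CUBIC)
cv2.imwrite('pics/c0.png',np.hstack([a,b]))
E
```

```text
(no output)
```

View pics/c0.png

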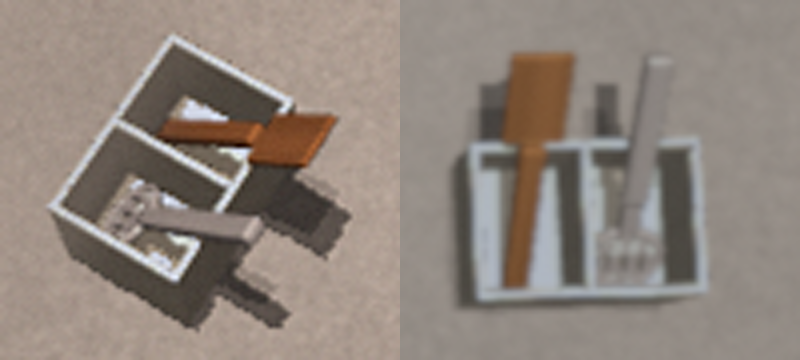

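```bash
python3 - <<'E'
from h import *
from scipy.optimize import least_squares
S,T='pics/s0.npz','pics/t0.npz'
cs=lambda p:np.array([220+p[0]/4-.375,275+p[1]/4-.375]); ct=lambda p:np.array([370+(p[0]-400)/4-.375,190+p[1]/4-.375])
sc=[cs(p) for p in [(172,37),(295,103),(180,281),(50,206)]]
tp=[ct(p) for p in [(478,298),(470,142),(697,140),(707,292)]]
loc=np.array([[-51,74],[51,74],[51,-74],[-51,-74]],float)
def W(x): c,s=np.cos(x[2]),np.sin(x[2]); return np.c_[loc@np.array([[c,s],[-s,c]])+x[:2],np.full(4,96.)]
def f(x): return np.r_[(proj(S,W(x))-sc).ravel(),(proj(T,W(x))-tp).ravel()]
r=least_squares(f,[600,-300,0]);print('caddy',r.x,np.degrees(r.x[2]),r.fun.round(1))
for n,a,b in [('end',(255,230),(659,58)),('endL',(245,241),(645,57)),('endR',(263,221),(673,59)),('neck',(146,220),(633,205)),('headtip',(118,225),(630,283))]:
    print(n,*tri(S,cs(a),T,ct(b)))
for n,uv,z in [('ram',(244,208),30),('jar',(325,265),70),('mill',(327,162),150),('bottle',(520,200),205),('bigsp',(422,329),5)]: print(n,atz(T,uv,z))
for uv in [(232,186),(293,184),(297,275),(234,278)]: print('board',atz(T,uv,18))
E
```

```text
caddy [ 5.01568780e+02 -2.43926520e+02  3.75694674e-02] 2.152571921402943 [-0.2 -2.1  0.3 -1.5 -0.9 -0.2 -0.8 -0.4  0.1 -0.5  0.4 -0.7  0.9 -1.7
  0.8 -0.4]
end [ 592.83035249 -275.92710067  152.18707955] 0.5359064169094933
endL [ 592.2335277  -276.11032454  134.77708819] 12.919820500915296
endR [ 593.24126445 -276.5688944   168.18701501] 12.235538526292693
neck [ 508.66312351 -282.6798308    62.97347772] 9.833919040074314
headtip [ 468.55397386 -287.80907896    1.19128133] 8.259141619338765
ram [602.9355642  220.89336012  30.        ]
jar [443.94917558  -6.86908496  70.        ]
mill [699.07049256  -8.98148135 150.        ]
bottle [ 593.0111814  -462.68324531  205.        ]
bigsp [ 277.61822527 -272.82006837    5.        ]
board [668.48849385 259.60146632  18.        ]
board [675.72813029  86.44708367  18.        ]
board [419.07174041  70.02170873  18.        ]
board [408.39528412 244.11808577  18.        ]
```

The crop confirms the small slotted spoon in the -y compartment, head down with its handle out, and the turner in the +y one. A half-turn about a tilted tool axis would flip the spoon in hand. I'll go above the caddy and test which tilts the arm can reach.

```bash
python3 -m pendant '[[60,0,0,110,0,0,-19],[60,0,0,110,0,0,-19],[60,0,0,110,0,0,-19],[60,116,346,130,0,0,-19],[60,116,346,130,0,0,-19],[60,116,346,130,0,0,-19],[60,116,346,130,0,0,-19],[60,116,346,130,0,0,-19]]' 25; python3 -m pendant '[[60,20,170,20,0,0,0],[60,20,170,20,0,0,0],[60,20,170,20,0,0,0],[60,20,170,20,0,0,0],[60,20,170,20,0,0,0]]'
python3 - <<'E'
from h import *
from scipy.spatial.transform import Rotation as R
s=get_state();M=R.from_quat(s['tcp_rot']).as_matrix();print(s['t'],s['q'].round(3),s['tcp_pos'],M.round(3))
E
```

```text
t: 0.77
tcp_pos: [330.1, -422.0, 359.6]
tcp_rot: [0.999, 0.035, -0.0, -0.0]
wrist_force: [-0.1, -0.8, 0.6]
opening: 0.682
grip_force: 0.0
t: 1.18
tcp_pos: [350.4, -249.1, 381.2]
tcp_rot: [0.999, 0.037, 0.001, -0.001]
wrist_force: [0.0, 0.4, 0.3]
opening: 0.684
grip_force: 0.0
1.1833 [-0.678 -0.271  1.881  0.003  1.531  0.818] [ 350.40266414 -249.08085774  381.21331048] [[ 0.997  0.074  0.002]
 [ 0.074 -0.997  0.001]
 [ 0.002 -0.001 -1.   ]]
```

```bash
python3 -m pendant '[[60,100,-10,-30,2,-27,0],[60,100,-10,-30,2,-27,0],[60,100,-10,-30,2,-27,0],[60,100,-10,-30,2,-27,0],[60,100,-10,-30,4.1,-55,0],[60,100,-10,-30,4.1,-55,0],[60,100,-10,-30,4.1,-55,0],[60,100,-10,-30,4.1,-55,0]]'
python3 - <<'E'
from h import *
from scipy.spatial.transform import Rotation as R
s=get_state();M=R.from_quat(s['tcp_rot']).as_matrix();print(s['t'],s['q'].round(3),s['tcp_pos'],M.round(3))
E
```

```text
t: 1.85
tcp_pos: [449.5, -264.8, 350.6]
tcp_rot: [0.884, 0.031, 0.465, -0.016]
wrist_force: [-0.3, 0.2, -1.7]
opening: 0.681
grip_force: 0.0
1.85 [-1.108 -0.418  2.303  1.046  1.075 -0.055] [ 449.50409612 -264.83500862  350.55265281] [[ 0.565  0.07   0.822]
 [ 0.039 -0.998  0.057]
 [ 0.824 -0.    -0.566]]
```

```bash
cat > kin.py <<'E'
import numpy as np
from scipy.spatial.transform import Rotation as R
from scipy.optimize import least_squares
D=[([-1.20589,.26467,1.60521,0,1.2737,-.03693],[263.75,-620.66,237.53],[.979884,.199567,-.000167,-.000977]),
([-.678,-.271,1.881,.003,1.531,.818],[350.40,-249.08,381.21],None),
([-1.108,-.418,2.303,1.046,1.075,-.055],[449.50,-264.84,350.55],[.884,.031,.465,-.016])]
C=R.identity()
def fk(q,p):
    A=R.from_euler('z',q[0]);B=A*R.from_euler('y',q[1]);F=B*R.from_euler('y',q[2])
    T=F*R.from_euler('z',q[3])*R.from_euler('y',q[4])*R.from_euler('z',q[5])*C
    return A.apply([p[0],0,p[1]])+B.apply([0,0,p[2]])+F.apply([p[3],0,p[4]])+T.apply([0,0,p[5]]),T
def fit(D,n=6):
    return least_squares(lambda p:np.r_[np.concatenate([fk(q,p)[0]-x for q,x,_ in D]),(p-[0,200,420,0,400,220])*.003],[0,200,420,0,400,220])
# calibrate C from first reading
C=fk(D[0][0],np.zeros(6))[1].inv()*R.from_quat(D[0][2])
P=fit(D).x
LO=np.array([-2.63,-.94,.31,-1.31,0,-2.55]);HI=np.array([2.63,2.18,2.57,4.45,2.66,2.55])
def ik(pos,Rt,q0=None):
    best=None
    rng=np.random.default_rng(0)
    seeds=[q0] if q0 is not None else []
    seeds+=[np.array([np.arctan2(pos[1],pos[0])+rng.uniform(-.7,.7),rng.uniform(-.8,.8),rng.uniform(1,2.5),rng.uniform(-1.3,4.4),rng.uniform(.1,2),rng.uniform(-2.5,2.5)]) for _ in range(25)]
    sols=[]
    for s in seeds:
        r=least_squares(lambda q:np.r_[(fk(q,P)[0]-pos)/100,(fk(q,P)[1].inv()*Rt).as_rotvec()],np.clip(s,LO+.01,HI-.01),bounds=(LO,HI),max_nfev=60)
        if r.cost<1e-6 and not any(np.allclose(r.x,t,atol=.05) for t in sols): sols.append(r.x)
    return sols
def tool(psi,a,flip=0):
    "approach azimuth psi, elevation a (deg, negative down); flip=0: tool y toward psi-90"
    p,a=np.radians([psi,a]);z=np.array([np.cos(p)*np.cos(a),np.sin(p)*np.cos(a),np.sin(a)])
    y=np.array([np.sin(p),-np.cos(p),0])*(1-2*flip);return R.from_matrix(np.c_[np.cross(y,z),y,z])
E
python3 - <<'E'
from kin import *
r=fit(D);print(P.round(1),r.fun.round(1),C.as_rotvec())
print([(fk(q,P)[1].inv()*R.from_quat(o)).magnitude().round(3) for q,x,o in D if o])
# grasp candidate: hold pt 58mm from end; TCP 18.7 beyond
tip=np.array([593,-276,150.]);u=np.array([130,11,148.])/np.linalg.norm([130,11,148])
for a0 in(-25,-35,-42,-55):
    Rt=tool(4.5,a0);hp=tip-58*u;print('grasp',a0,[s.round(2) for s in ik(hp+Rt.apply([0,0,18.7]),Rt)])
for psi in(4,-10,-25,-40):
  for a1 in(-30,-40,-50,-60):
    Rt=tool(psi,a1,1);print('place',psi,a1,[s.round(2) for s in ik(np.array([510,-280,120])+Rt.apply([0,0,18.7]),Rt)])
E
```

```text
[-23.7 292.  526.5  25.4 594.9 369.1] [-23.1  -9.3  -6.  -15.5 -19.2   0.3  -2.8  -1.    5.7  -0.1   0.3   0.3
   0.1   0.6   0.4] [ 4.75329592e-06 -1.20463180e-05  1.57080057e+00]Traceback (most recent call last):
  File "<stdin>", line 3, in <module>
AttributeError: 'float' object has no attribute 'round'
```

```bash
sed -i 's/A.apply(\[p\[0\],0,p\[1\]\])/A.apply([p[0],p[6],p[1]])/; s/,400,220\])\*.003\],\[0,200,420,0,400,220\])/,400,220,25])*.003],[0,200,420,0,400,220,25])/; s/np.zeros(6)/np.zeros(7)/; s/F.apply(\[p\[3\],0,p\[4\]\])/F.apply([p[3],0,p[4]])/' kin.py
cat > k1.py <<'E'
from kin import *
r=fit(D);print(P.round(1),r.fun.round(1))
print([float((fk(q,P)[1].inv()*R.from_quat(o)).magnitude()) for q,x,o in D if o])
tip=np.array([593,-276,150.]);u=np.array([130,11,148.])/np.linalg.norm([130,11,148])
for a0 in(-25,-35,-42,-55):
    Rt=tool(4.5,a0);hp=tip-58*u;print('grasp',a0,[s.round(2) for s in ik(hp+Rt.apply([0,0,18.7]),Rt)])
for psi in(4,-10,-25,-40):
  for a1 in(-30,-40,-50,-60):
    Rt=tool(psi,a1,1);print('place',psi,a1,[s.round(2) for s in ik(np.array([510,-280,120])+Rt.apply([0,0,18.7]),Rt)])
E
python3 k1.py
```

```text
[-1.000e-01  2.531e+02  5.122e+02  2.900e+00  5.667e+02  3.403e+02
  2.490e+01] [-0.  -0.  -0.1  0.1  0.1 -0.  -0.1 -0.   0.1 -0.   0.2  0.3  0.   0.5
  0.4 -0. ]
[5.551112476149716e-17, 0.0009021501849466706]
grasp -25 [array([-0.91,  0.28,  2.38,  1.88,  0.92, -1.06])]
grasp -35 [array([-0.86,  0.19,  2.34,  1.67,  0.73, -0.8 ])]
grasp -42 [array([-0.81,  0.15,  2.3 ,  1.45,  0.62, -0.55])]
grasp -55 [array([-0.72,  0.12,  2.21,  0.91,  0.55,  0.04])]
place 4 -30 [array([-0.98,  0.15,  2.43,  1.7 ,  0.86,  2.24])]
place 4 -40 [array([-0.91,  0.07,  2.38,  1.44,  0.69,  2.55])]
place 4 -50 []
place 4 -60 []
place -10 -30 [array([-0.85,  0.07,  2.52,  2.09,  0.68,  2.13])]
place -10 -40 [array([-0.8 , -0.  ,  2.46,  1.73,  0.47,  2.53])]
place -10 -50 []
place -10 -60 [array([-0.68,  0.  ,  2.27,  0.57,  0.47, -2.53])]
place -25 -30 []
place -25 -40 [array([-0.62, -0.05,  2.5 ,  2.44,  0.22,  2.14])]
place -25 -50 [array([-0.6 , -0.06,  2.4 ,  0.8 ,  0.15, -2.49])]
place -25 -60 [array([-0.59, -0.02,  2.29,  0.21,  0.36, -1.9 ])]
place -40 -30 [array([-0.41,  0.04,  2.56,  3.65,  0.53,  1.27])]
place -40 -40 [array([-0.43, -0.03,  2.48,  4.04,  0.26,  0.86])]
place -40 -50 [array([-0.46, -0.04,  2.39, -0.94,  0.19, -0.46])]
place -40 -60 [array([-0.49, -0.01,  2.28, -0.29,  0.37, -1.11])]
```

The kinematic model fits to within 1 mm. A grasp at elevation -37, a half-turn of joint 6 and a placing at elevation -30 are all in joint range. Next I'll check the spoon pose by overlay and plan the joint path.

```bash
cat > ov.py <<'E'
from h import *
from kin import R
def spoon(endc,psi,lean):
    p,l=np.radians([psi,lean]);u=np.array([np.sin(l)*np.cos(p),np.sin(l)*np.sin(p),np.cos(l)]) #handleward
    y=np.array([-np.sin(p),np.cos(p),0]);n=np.cross(u,y);n=n if n[2]>0 else -n  # up through thickness
    return u,y,n
E
python3 - <<'E'
from ov import *
yaw=np.radians(2.15);c=np.array([501.6,-243.9]);Rz=np.array([[np.cos(yaw),-np.sin(yaw)],[np.sin(yaw),np.cos(yaw)]])
rim=np.r_[Rz@[45,-35.5]+c,96.]
u,y,n=spoon(None,4.5,42)
E=rim+80*u;print('rim',rim,'end under',E)
L=[]
for a,b in[(0,113)]:
    for th in(0,12):
        q=[E-u*a+9*y+th*n,E-u*a-9*y+th*n,E-u*b-9*y+th*n,E-u*b+9*y+th*n];L+= [(q[i],q[(i+1)%4]) for i in range(4)]
hd=[E-171.5*u+28.5*(np.cos(t)*u+np.sin(t)*y)+7*n for t in np.linspace(0,6.3,25)];L+=list(zip(hd,hd[1:]))
ro=[np.r_[Rz@v+c,z] for z in(96,) for v in np.array([[-51,74],[51,74],[51,-74],[-51,-74]],float)];L+=[(ro[i],ro[(i+1)%4]) for i in range(4)]
out=[]
for f,(x0,y0) in(('s0',(220,275)),('t0',(370,190))):
    im=cv2.resize(cv2.imread(f'pics/{f}.png')[y0:y0+90,x0:x0+100],None,fx=4,fy=4,interpolation=cv2.INTER_CUBIC)
    for p,q in L:
        w=(proj(f'pics/{f}.npz',[p,q])-[x0,y0]+.5)*4;w=w.round().astype(int);cv2.line(im,tuple(map(int,w[0])),tuple(map(int,w[1])),(0,0,255),1)
    out.append(im)
cv2.imwrite('pics/ov.png',np.hstack(out))
E
```

```text
rim [ 547.90013155 -277.68679947   96.        ] end under [ 601.26556355 -273.48684889  155.45158604]
```

View pics/ov.png

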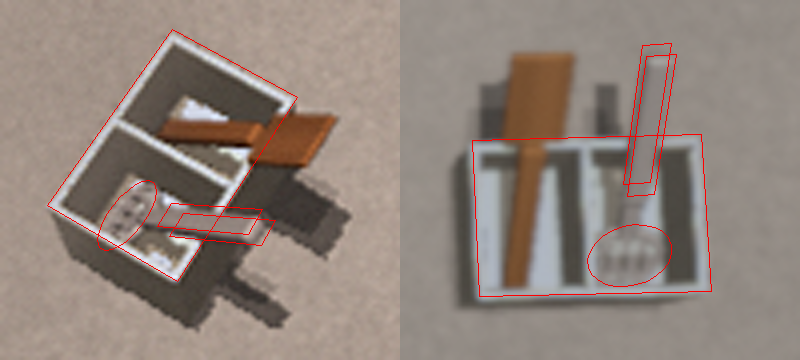

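The overlay sits within about 3 mm of the image, with the real spoon slightly lower and nearer. I take the corrected handle end as (594,-273,156) and work out the shifts from there.

```bash
cat > plan.py <<'E'
from kin import *
from bench import get_state
def rel(hp,psi,a,flip=0,back=0,say=''):
    s=get_state();R0=R.from_quat(s['tcp_rot']);Rt=tool(psi,a,flip)
    tcp=np.array(hp,float)+Rt.apply([0,0,18.7-back])
    d=(Rt*R0.inv()).as_rotvec(degrees=True);sol=ik(tcp,Rt,s['q'])
    print(say,'t',round(s['t'],2),'shift',(tcp-s['tcp_pos']).round(1),'turn',d.round(1),'tcp',tcp.round(1),'q',[x.round(2) for x in sol[:2]],'now',s['q'].round(2))
E
python3 - <<'E'
from plan import *
rel([556,-276,113.5],4.5,-37,back=100,say='pre'); rel([556,-276,113.5],4.5,-37,say='grasp')
E
```

```text
pre t 1.85 shift [  41.8  -16.3 -188.1] turn [-0.2  2.5  0.5] tcp [ 491.3 -281.1  162.4] q [array([-1.01, -0.06,  2.4 ,  1.33,  0.81, -0.51])] now [-1.11 -0.42  2.3   1.05  1.08 -0.06]
grasp t 1.85 shift [ 121.4  -10.  -248.3] turn [-0.2  2.5  0.5] tcp [ 570.9 -274.8  102.2] q [array([-0.84,  0.16,  2.33,  1.6 ,  0.69, -0.71])] now [-1.11 -0.42  2.3   1.05  1.08 -0.06]
```

```bash
python3 -m pendant '[[44,42,-16,-188,0,2.5,0.5],[44,42,-16,-188,0,2.5,0.5],[44,42,-16,-188,0,2.5,0.5],[44,42,-16,-188,0,2.5,0.5],[44,42,-16,-188,0,2.5,0.5],[44,42,-16,-188,0,2.5,0.5],[44,42,-16,-188,0,2.5,0.5],[44,42,-16,-188,0,2.5,0.5]]'
python3 - <<'E'
from plan import *
from h import *
rel([556,-276,113.5],4.5,-37,say='grasp')
w=snap('wrist','pics/w0.png');t=snap('top','pics/t1.png');s=snap('scene','pics/s1.png')
a=cv2.resize(w['img'],(480,360));b=cv2.resize(s['img'][260:380,200:360],(320,240),interpolation=cv2.INTER_CUBIC)
b=np.vstack([b,np.zeros((120,320,3),np.uint8)]);cv2.imwrite('pics/v1.png',np.hstack([a,b]))
E
```

```text
t: 2.52
tcp_pos: [492.5, -280.7, 163.5]
tcp_rot: [0.895, 0.035, 0.444, -0.021]
wrist_force: [-0.2, -1.3, 0.7]
opening: 0.501
grip_force: 0.0
grasp t 2.52 shift [ 78.4   5.9 -61.3] turn [-0.3 -0.3 -0.1] tcp [ 570.9 -274.8  102.2] q [array([-0.84,  0.16,  2.33,  1.6 ,  0.69, -0.71])] now [-1.   -0.06  2.4   1.32  0.82 -0.49]
```

View pics/v1.png

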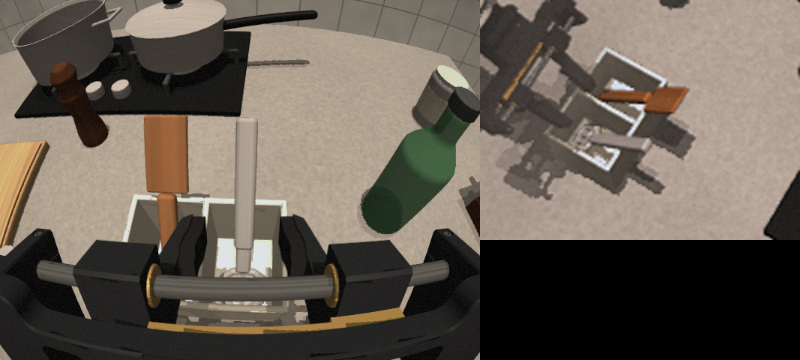

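The wrist view shows the handle, column 246, centred between the fingers at about 190 and 300, with the turner clear at 165. I'll advance and grip.

```bash
python3 -m pendant '[[44,39,3,-31,0,0,0],[44,60,4,-46,0,0,0],[44,78,6,-61,0,0,0],[44,78,6,-61,0,0,0],[10,78,6,-61,0,0,0],[10,78,6,-61,0,0,0],[10,78,6,-61,0,0,0],[10,78,6,-61,0,0,0]]' 30; python3 -m pendant '[[10,0,0,0,0,0,0],[10,0,0,0,0,0,0],[10,0,0,0,0,0,0]]'
```

```text
t: 3.33
tcp_pos: [569.9, -274.9, 102.8]
tcp_rot: [0.895, 0.035, 0.444, -0.02]
wrist_force: [-0.8, 0.2, 0.6]
opening: 0.216
grip_force: 0.2
t: 3.58
tcp_pos: [570.1, -274.8, 102.2]
tcp_rot: [0.895, 0.034, 0.444, -0.02]
wrist_force: [-3.5, -1.3, 4.1]
opening: 0.194
grip_force: 29.9
```

```bash
python3 -m pendant '[[8,5,0,8,0,0,0],[8,12,1,20,0,0,0],[8,20,1.5,38,0,0,0],[8,30,2,60,0,0,0],[8,40,3,85,0,0,0],[8,50,3.5,110,0,0,0],[8,55,4,135,0,0,0],[8,55,4,150,0,0,0]]' 45; python3 -m pendant '[[8,-30,0,40,0,0,0],[8,-60,0,80,0,0,0],[8,-60,0,100,0,0,0],[8,-60,0,100,0,0,0]]'
python3 - <<'E'
from plan import *
s=get_state();print(s['q'].round(3),s['tcp_pos'].round(1))
t=R.from_quat(s['tcp_rot']).as_matrix()[:,2];print('axis*50',(t*50).round(1))
E
```

```text
t: 4.25
tcp_pos: [626.3, -270.1, 254.2]
tcp_rot: [0.895, 0.035, 0.444, -0.02]
wrist_force: [-0.2, -0.3, -0.9]
opening: 0.197
grip_force: 44.9
t: 4.58
tcp_pos: [565.4, -272.0, 360.1]
tcp_rot: [0.894, 0.036, 0.447, -0.017]
wrist_force: [1.2, 0.1, -0.1]
opening: 0.194
grip_force: 44.9
[-0.844 -0.238  2.139  0.998  0.86   0.109] [ 565.4 -272.   360.1]
axis*50 [ 39.9   3.1 -30. ]
```

```bash
python3 - <<'E'
from plan import *
q0=np.array([-.98,.15,2.43,1.7,.86,2.24])
for hp in([510,-280,120],[510,-280,200],[510,-280,280],[560,-280,280],[610,-280,280],[700,-250,280]):
  for psi in(4,25):
    for a in(-30,-20,-10,0,10):
      Rt=tool(psi,a,1);pos=np.array(hp)+Rt.apply([0,0,18.7])
      r=least_squares(lambda q:np.r_[(fk(q,P)[0]-pos)/100,(fk(q,P)[1].inv()*Rt).as_rotvec()],q0,bounds=(LO,HI),max_nfev=80)
      if r.cost<1e-6: print(hp,psi,a,r.x.round(2))
E
```

```text
[510, -280, 120] 4 -30 [-0.98  0.15  2.43  1.7   0.86  2.24]
[510, -280, 120] 4 -20 [-1.03  0.27  2.45  1.85  1.06  2.01]
[510, -280, 120] 4 -10 [-1.07  0.41  2.45  1.94  1.29  1.83]
[510, -280, 120] 4 0 [-1.08  0.58  2.42  1.99  1.51  1.7 ]
[510, -280, 120] 4 10 [-1.07  0.74  2.37  2.01  1.73  1.6 ]
[510, -280, 120] 25 -30 [-1.05  0.29  2.23  1.31  1.1   2.28]
[510, -280, 120] 25 -20 [-1.1   0.39  2.24  1.43  1.25  2.11]
[510, -280, 120] 25 -10 [-1.13  0.51  2.23  1.51  1.41  1.98]
[510, -280, 120] 25 0 [-1.14  0.64  2.2   1.57  1.57  1.87]
[510, -280, 120] 25 10 [-1.13  0.77  2.16  1.61  1.74  1.78]
[510, -280, 200] 4 -30 [-0.98 -0.04  2.4   1.51  0.85  2.52]
[510, -280, 200] 4 -20 [-1.03  0.05  2.44  1.73  1.01  2.25]
[510, -280, 200] 4 -10 [-1.07  0.18  2.47  1.88  1.22  2.05]
[510, -280, 200] 4 0 [-1.08  0.34  2.46  1.97  1.44  1.88]
[510, -280, 200] 4 10 [-1.07  0.51  2.43  2.03  1.66  1.75]
[510, -280, 200] 25 -30 [-1.05  0.14  2.21  1.23  1.16  2.46]
[510, -280, 200] 25 -20 [-1.1   0.23  2.23  1.37  1.28  2.29]
[510, -280, 200] 25 -10 [-1.13  0.34  2.24  1.48  1.42  2.14]
[51
[... 1361 characters left out ...]
  0.19  2.08  1.42  1.19  2.51]
[610, -280, 280] 25 -10 [-0.96  0.27  2.11  1.58  1.32  2.35]
[610, -280, 280] 25 0 [-0.96  0.36  2.13  1.71  1.47  2.22]
[610, -280, 280] 25 10 [-0.96  0.47  2.12  1.81  1.63  2.11]
[700, -250, 280] 4 -20 [-0.65  0.11  2.18  1.89  0.71  2.44]
[700, -250, 280] 4 -10 [-0.67  0.18  2.23  2.14  0.9   2.19]
[700, -250, 280] 4 0 [-0.68  0.28  2.25  2.3   1.13  2.02]
[700, -250, 280] 4 10 [-0.67  0.41  2.24  2.4   1.38  1.9 ]
[700, -250, 280] 25 -20 [-0.77  0.26  1.99  1.51  1.07  2.54]
[700, -250, 280] 25 -10 [-0.79  0.33  2.03  1.69  1.21  2.37]
[700, -250, 280] 25 0 [-0.8   0.42  2.04  1.83  1.36  2.23]
[700, -250, 280] 25 10 [-0.79  0.52  2.04  1.95  1.53  2.12]
```

```bash
python3 - <<'E'
from plan import *
rel([560,-280,310],4,0)
E
```

```text
t 4.58 shift [ 13.3  -6.7 -50.1] turn [  2.8 -36.8  -0.5] tcp [ 578.7 -278.7  310. ] q [array([-0.97,  0.09,  2.41,  2.01,  1.26, -0.99])] now [-0.84 -0.24  2.14  1.    0.86  0.11]
```

```bash
python3 -m pendant '[[8,13,-7,-20,1.4,-18,0],[8,13,-7,-20,1.4,-18,0],[8,13,-7,-20,1.4,-18,0],[8,13,-7,-50,2.8,-37,-0.5],[8,13,-7,-50,2.8,-37,-0.5],[8,13,-7,-50,2.8,-37,-0.5],[8,13,-7,-50,2.8,-37,-0.5],[8,13,-7,-50,2.8,-37,-0.5]]'
python3 - <<'E'
from plan import *
rel([560,-280,310],4,0)
s=get_state();t=R.from_quat(s['tcp_rot']).as_matrix()[:,2];print('45deg about z:',(t*45).round(1))
E
```

```text
t: 5.25
tcp_pos: [576.8, -275.7, 294.7]
tcp_rot: [0.71, 0.021, 0.703, -0.031]
wrist_force: [0.1, 0.7, -1.4]
opening: 0.193
grip_force: 44.9
 t 5.25 shift [ 1.9 -3.  15.3] turn [-0.8 -0.6 -0.3] tcp [ 578.7 -278.7  310. ] q [array([-0.97,  0.09,  2.41,  2.01,  1.26, -0.99])] now [-0.97  0.11  2.41  2.01  1.27 -1.  ]
45deg about z: [44.9  3.4 -0.5]
```

```bash
for i in 1; do :; done
python3 -m pendant '[[8,0,0,15,0,0,0],[8,0,0,15,22.4,1.7,0],[8,0,0,15,22.4,1.7,0],[8,0,0,15,22.4,1.7,0],[8,0,0,15,22.4,1.7,0],[8,0,0,15,44.9,3.4,0],[8,0,0,15,44.9,3.4,0],[8,0,0,15,44.9,3.4,0]]'
python3 -m pendant '[[8,0,0,0,44.9,3.4,0],[8,0,0,0,44.9,3.4,0],[8,0,0,0,44.9,3.4,0],[8,0,0,0,44.9,3.4,0],[8,0,0,0,44.9,3.4,0],[8,0,0,0,44.9,3.4,0],[8,0,0,0,44.9,3.4,0],[8,0,0,0,44.9,3.4,0]]'
python3 -c "
from plan import *
rel([560,-280,310],4,0,1)"
```

```text
t: 5.92
tcp_pos: [578.3, -277.0, 316.6]
tcp_rot: [0.666, -0.241, 0.643, -0.292]
wrist_force: [0.1, 0.3, -2.9]
opening: 0.193
grip_force: 44.9
t: 6.58
tcp_pos: [578.3, -277.0, 316.6]
tcp_rot: [0.524, -0.476, 0.483, -0.516]
wrist_force: [1.3, 0.5, -1.1]
opening: 0.194
grip_force: 44.9
 t 6.58 shift [ 0.4 -1.7 -6.6] turn [90.6  6.8 -0.5] tcp [ 578.7 -278.7  310. ] q [array([-0.97,  0.09,  2.41,  2.01,  1.26,  2.15])] now [-0.97  0.07  2.4   1.99  1.26  0.58]
```

```bash
python3 -m pendant '[[8,0,0,0,45,3.4,0],[8,0,0,0,45,3.4,0],[8,0,0,0,45,3.4,0],[8,0,0,0,45,3.4,0],[8,0,0,0,45,3.4,0],[8,0,0,0,45,3.4,0],[8,0,0,0,45,3.4,0],[8,0,0,0,45,3.4,0]]'
python3 -m pendant '[[8,0,0,0,45,3.4,0],[8,0,0,0,45,3.4,0],[8,0,0,0,45,3.4,0],[8,0,0,0,45,3.4,0],[8,0,0,0,45,3.4,0],[8,0,0,0,45,3.4,0],[8,0,0,0,45,3.4,0],[8,0,0,0,45,3.4,0]]'
python3 - <<'E'
from plan import *
from h import *
rel([560,-280,310],4,0,1)
s=snap('scene','pics/s2.png')['img'];t=snap('top','pics/t2.png')['img'];w=snap('wrist','pics/w2.png')['img']
cv2.imwrite('pics/v2.png',np.hstack([cv2.resize(s[180:360,140:380],(480,360),interpolation=cv2.INTER_CUBIC),np.vstack([cv2.resize(w,(320,240)),cv2.resize(t[190:280,370:490],(320,240))])[:360]]) if 0 else np.hstack([cv2.resize(s[170:380,140:420],(480,360),interpolation=cv2.INTER_CUBIC),cv2.copyMakeBorder(cv2.resize(w,(320,240)),0,120,0,0,0)]))
E
```

```text
t: 7.25
tcp_pos: [578.2, -277.0, 316.4]
tcp_rot: [-0.3, 0.639, -0.249, 0.663]
wrist_force: [0.7, -0.3, -1.3]
opening: 0.191
grip_force: 44.9
t: 7.92
tcp_pos: [578.2, -277.0, 316.3]
tcp_rot: [-0.031, 0.705, 0.023, 0.708]
wrist_force: [-0.2, -0.2, -1.4]
opening: 0.192
grip_force: 44.9
 t 7.92 shift [ 0.5 -1.7 -6.3] turn [ 0.6  0.3 -0.3] tcp [ 578.7 -278.7  310. ] q [array([-0.97,  0.09,  2.41,  2.01,  1.26,  2.15])] now [-0.97  0.07  2.41  2.    1.26  2.15]
```

View pics/v2.png

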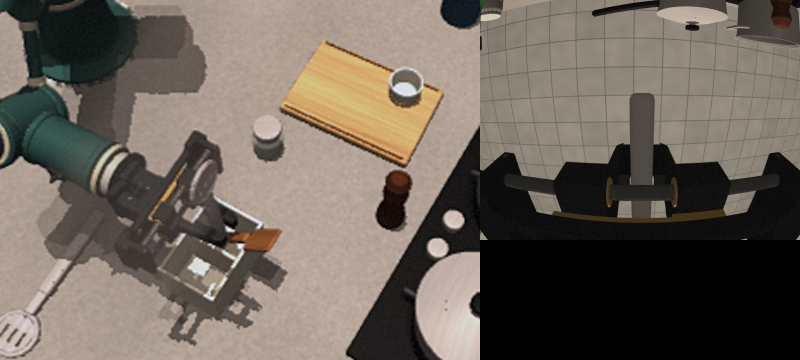

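The scene view shows the spoon flipped, its head up near (200,180) and still held. I'll plan the lowering next.

```bash
python3 - <<'E'
from plan import *
rel([500,-279,170],4,-8,1,say='A');rel([505,-279,135],4,-25,1,say='B');rel([510,-279,106],4,-35,1,say='C')
E
```

```text
A t 8.07 shift [ -59.7   -0.7 -148.9] turn [ 0.1  8.3 -0.4] tcp [ 518.5 -277.7  167.4] q [array([-1.1 ,  0.29,  2.48,  1.9 ,  1.3 ,  1.93])] now [-0.97  0.07  2.41  2.    1.26  2.15]
B t 8.07 shift [ -56.2   -0.8 -189.2] turn [-1.2 25.2 -0.5] tcp [ 521.9 -277.8  127.1] q [array([-1.02,  0.16,  2.45,  1.75,  0.95,  2.16])] now [-0.97  0.07  2.41  2.    1.26  2.15]
C t 8.07 shift [ -52.9   -0.9 -221. ] turn [-1.9 35.2 -0.5] tcp [ 525.3 -277.9   95.3] q [array([-0.94,  0.14,  2.41,  1.62,  0.77,  2.33])] now [-0.97  0.07  2.41  2.    1.26  2.15]
```

```bash
python3 -m pendant '[[8,-60,-1,-20,0,4,0],[8,-60,-1,-20,0,8.3,0],[8,-60,-1,-50,0,8.3,0],[8,-60,-1,-80,0,8.3,0],[8,-60,-1,-110,0,8.3,0],[8,-60,-1,-135,0,8.3,0],[8,-60,-1,-149,0,8.3,0],[8,-60,-1,-149,0,8.3,0]]'
python3 - <<'E'
from plan import *
from h import *
rel([505,-279,135],4,-25,1,say='B');rel([510,-279,106],4,-35,1,say='C')
s=snap('scene','pics/s3.png')['img'];w=snap('top','pics/t3.png')['img']
cv2.imwrite('pics/v3.png',np.hstack([cv2.resize(x,(400,400),interpolation=cv2.INTER_CUBIC) for x in(s[240:360,200:320],w[170:290,360:480])]))
E
```

```text
t: 8.73
tcp_pos: [517.5, -277.1, 163.6]
tcp_rot: [-0.027, 0.756, 0.027, 0.654]
wrist_force: [-0.4, 0.3, -1.6]
opening: 0.195
grip_force: 44.9
B t 8.73 shift [  4.4  -0.7 -36.5] turn [-1.6 16.7 -0.3] tcp [ 521.9 -277.8  127.1] q [array([-1.02,  0.16,  2.45,  1.75,  0.95,  2.16])] now [-1.1   0.3   2.48  1.89  1.3   1.93]
C t 8.73 shift [  7.8  -0.8 -68.3] turn [-2.3 26.7 -0.3] tcp [ 525.3 -277.9   95.3] q [array([-0.94,  0.14,  2.41,  1.62,  0.77,  2.33])] now [-1.1   0.3   2.48  1.89  1.3   1.93]
```

View pics/v3.png

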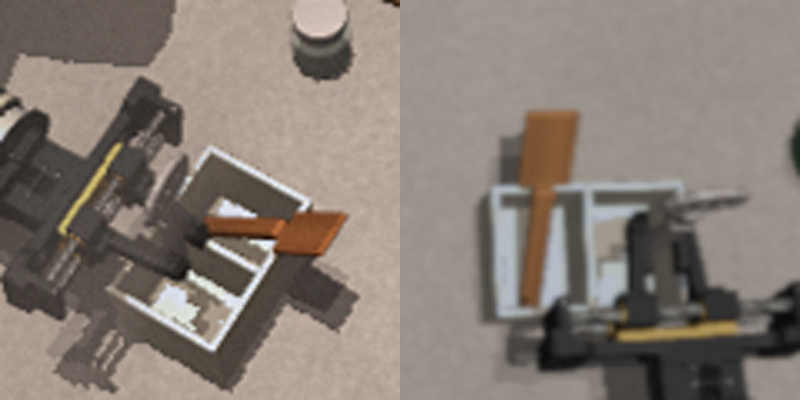

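Both views show the fingers centred over the right compartment, with the head up and tilted a few degrees to -y. The handle end stays inside the compartment, so I'll lower it.

```bash
python3 -m pendant '[[8,2,0,-18,-0.8,7,0],[8,4,-1,-30,-1.6,13,0],[8,4,-1,-36,-1.6,17,0],[8,5,-1,-45,-2,20,0],[8,6,-1,-55,-2.2,24,0],[8,8,-1,-62,-2.3,27,0],[8,8,-1,-64,-2.3,27,0],[8,8,-1,-64,-2.3,27,0]]'
python3 - <<'E'
from plan import *
from h import *
rel([510,-279,106],4,-35,1,say='C')
s=snap('scene','pics/s4.png')['img'];w=snap('top','pics/t4.png')['img']
cv2.imwrite('pics/v4.png',np.hstack([cv2.resize(x,(400,400),interpolation=cv2.INTER_CUBIC) for x in(s[240:360,200:320],w[170:290,360:480])]))
E
```

```text
t: 9.5
tcp_pos: [527.2, -279.2, 105.5]
tcp_rot: [-0.036, 0.886, 0.015, 0.462]
wrist_force: [0.3, 0.4, -1.2]
opening: 0.197
grip_force: 44.9
C t 9.5 shift [ -1.9   1.3 -10.3] turn [ 0.3  0.1 -0.4] tcp [ 525.3 -277.9   95.3] q [array([-0.94,  0.14,  2.41,  1.62,  0.77,  2.33])] now [-0.94  0.12  2.4   1.59  0.77  2.36]
```

View pics/v4.png

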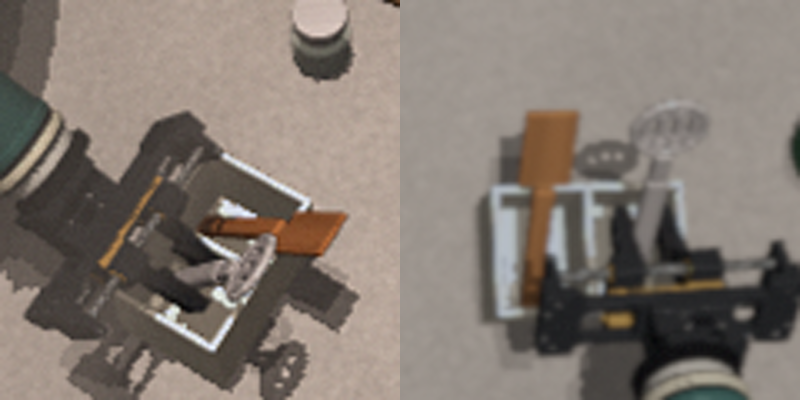

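The views show the spoon held with its head up and leaning away, top (670,125), and the handle inside the right compartment. I'll lower it a little more and open slightly.

```bash
python3 -m pendant '[[8,-1,1,-5,0,0,0],[8,-2,1,-10,0,0,0],[8,-2,1,-14,0,0,0],[8,-2,1,-14,0,0,0],[8,-2,1,-14,0,0,0]]'; python3 -m pendant '[[20,0,0,0,0,0,0],[24,0,0,0,0,0,0],[27,0,0,0,0,0,0],[27,0,0,0,0,0,0],[27,0,0,0,0,0,0],[27,0,0,0,0,0,0],[27,0,0,0,0,0,0],[27,0,0,0,0,0,0]]'
python3 - <<'E'
from plan import *
from h import *
rel([510,-279,106],4,-35,1,say='C')
s=snap('scene','pics/s5.png')['img'];w=snap('top','pics/t5.png')['img']
cv2.imwrite('pics/v5.png',np.hstack([cv2.resize(x,(400,400),interpolation=cv2.INTER_CUBIC) for x in(s[240:360,200:320],w[170:290,360:480])]))
E
```

```text
t: 10.02
tcp_pos: [523.6, -277.7, 88.0]
tcp_rot: [-0.033, 0.887, 0.017, 0.46]
wrist_force: [-0.5, -0.4, -1.0]
opening: 0.192
grip_force: 44.9
t: 10.68
tcp_pos: [524.1, -278.0, 89.2]
tcp_rot: [-0.034, 0.887, 0.017, 0.461]
wrist_force: [0.7, 0.2, -0.2]
opening: 0.307
grip_force: 0.0
C t 10.68 shift [1.1 0.1 6. ] turn [ 0.1 -0.1 -0.3] tcp [ 525.3 -277.9   95.3] q [array([-0.94,  0.14,  2.41,  1.62,  0.77,  2.33])] now [-0.95  0.15  2.41  1.63  0.77  2.31]
```

View pics/v5.png

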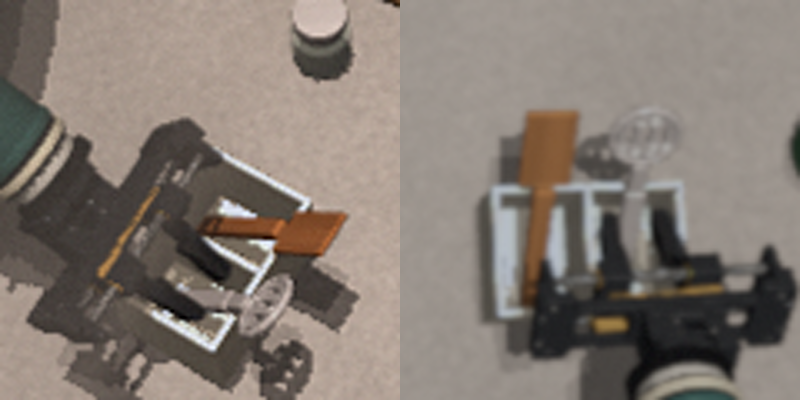

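The spoon has dropped in and leans on the +x rim with its head up, top (645,135). I'll withdraw straight back, then up.

```bash
python3 -m pendant '[[27,-12,-1,9,0,0,0],[27,-33,-2,24,0,0,0],[27,-57,-4,42,0,0,0],[27,-82,-6,60,0,0,0],[27,-98,-7,80,0,0,0],[27,-98,-7,110,0,0,0],[27,-98,-7,130,0,0,0],[27,-98,-7,130,0,0,0]]'
python3 -m pendant '[[27,0,0,0,0,0,0],[27,0,0,0,0,0,0],[27,0,0,0,0,0,0],[27,0,0,0,0,0,0]]'
python3 - <<'E'
from h import *
s=snap('scene','pics/s6.png')['img'];w=snap('top','pics/t6.png')['img']
cv2.imwrite('pics/v6.png',np.hstack([cv2.resize(x,(400,400),interpolation=cv2.INTER_CUBIC) for x in(s[240:360,200:320],w[170:290,360:480])]))
E
```

```text
t: 11.45
tcp_pos: [421.9, -293.1, 194.5]
tcp_rot: [-0.044, 0.878, 0.008, 0.477]
wrist_force: [0.6, -0.6, -0.7]
opening: 0.31
grip_force: 0.0
t: 11.78
tcp_pos: [422.0, -290.4, 191.2]
tcp_rot: [-0.043, 0.878, 0.011, 0.476]
wrist_force: [0.2, 0.1, 0.1]
opening: 0.306
grip_force: 0.0
```

View pics/v6.png

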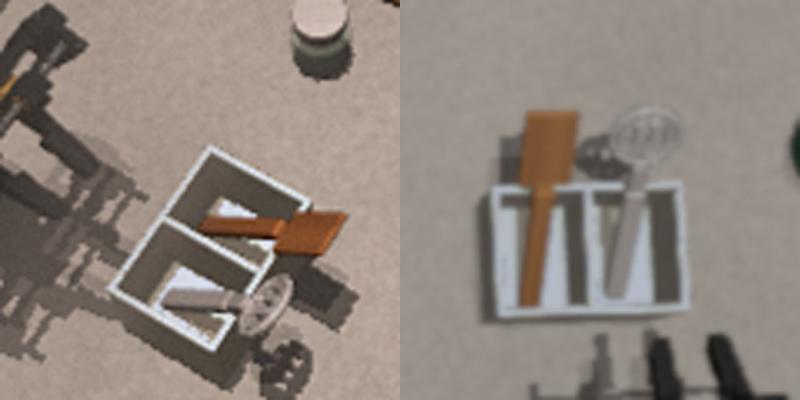

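The spoon stands handle down with its head up, leaning beside the turner exactly as the turner does. The arm is clear and the turner has not moved.

```bash
python3 -c "
from bench import finish_job
print(finish_job())"
```

```text
the job is handed in; nothing more can be done
None
```

I lifted the small slotted spoon out of the caddy, turned it end for end in the gripper, lowered it handle first into its own compartment and released it there head up. The turner and salt jar had not moved in the last pictures, and the job was handed in at about 12 s of the 64 s allowed, though the hand-in gave no verdict.

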